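Clamp the fuse block and pull its cassette by the two catches

ROBOT

A 7-joint arm with a two-finger parallel gripper is mounted at the origin on the work surface. World frame = base frame: x ahead of the robot, y to its left, z up, the work surface at z = 0. Lengths are in m, angles in rad, forces in N, time in s.
With the tool pointing down it reaches from about 0.425 to 0.95 m from the base axis. Payload 4.7 kg.
Tool frame: the origin (TCP) lies on the centre line of the jaws, within the pads' length; the fingertips stand 14 mm ahead of it and the grasp point (between the pads) lies 5 mm behind it; z points along the fingers, y is the direction in which the jaws open and shut (so a half turn about z gives the same grasp; the last joint's range is limited). The gripper opens to 85 mm and grips with 20 to 120 N. Pads are 22 mm wide; open, the fingers measure 114 mm over their backs; the gripper's body (76 mm by 85 mm) begins 54 mm behind the grasp point. The pads swing forward as they close: fully open they stand 13 mm farther back than shut.
Start: joints at [-1.295, 0.469, -0.049, 1.532, 0.024, 1.141, -0.082], TCP at [0.203, 0.644, 0.245] pointing down, gripper open.
Joint ranges: [-2.59, 2.59], [-0.33, 1.99], [-1.39, 1.29], [0.1, 2.45], [-1.04, 4.18], [0.21, 1.99], [-2.66, 2.66]. Speed limits (rad/s): [2.57, 2.57, 3.14, 3.14, 3.14, 3.14, 3.14].

INTERFACE

Orientations are given as a unit quaternion [x, y, z, w].
In Python, from bench import arm gives the robot as it stands.
- The arm moves only by the tool arm_command, never from a script. Its argument "steps" is a list of rows, each a list of 3 entries, a list of its own where there are three numbers: the shift along the tool's x, y, z in cm, then the turn, a rotation vector about the tool's x, y, z in degrees, then the opening, from 0 (shut) to 1 (fully open). In form: [[[x, y, z], [rx, ry, rz], claw], ...]. A call has 1 to 10 rows; each row shifts and turns the pose as measured when the row begins, along the tool's axes as they then stand; what a row does not reach is not made up. A row lasts 1/8 s, in which the tool goes at most 62.5 mm and 10.7 degrees, less where a joint would pass 70% of its speed; a pose out of reach is approached as far as the arm can. A call is refused whole if a number of a shift passes 6.25 or a number of a turn 10.7, either way. A call with a gripper value outside its range is refused whole. The fingers move at their own pace and stop on an object; "newtons" is the grip in N (left out, the last holds). Time passes only in rows, so rows that do not move let the fingers close. It gives the time, the measured TCP pose, the force and the opening at its end, in the units of the state.
- arm.sense(): the state, without advancing time (a new reading comes with each control period).
- arm.snapshot(name): name is "side" or "top" or "wrist"; returns a dict with "frame" (420x560x3 uint8, blue, green, red), "vertical_fov" (degrees; the focal length in pixels is half the picture's height over the tangent of half this angle, whatever the lens; pixels are square), "cx", "cy" (the principal point, pixels), "origin" and "attitude" of the camera in the world; the wrist camera has in their place "T_tool_cam" (4x4, takes a point from camera to tool coordinates, whose origin is the TCP and whose axes are the flange's). Camera axes: x right, y up, looking along -z (the intrinsics and any distortion apply to the point x, -y, -z); pixel columns grow to the right and rows downward; lengths in m; the calibration is good to about 2 mm. A picture is of the moment at which its call begins: read the wrist's pose just before it. There is no depth.
- arm.close_job(): hands the job in, once; it reports no verdict.
The state is a dict: "t": time; "joint_pos": joint angles; "qvel": joint speeds; "effort": joint torques, N m; "position": TCP position; "orientation": TCP orientation; "wrist_force": force on the tool from outside, world axes, zero at the start; "torque": the same for the moment, N m; "grip_width": opening from 0.0 (shut) to 1.0 (fully open).
Only numpy, scipy, OpenCV 4.12 (cv2) and the standard library are available. Lean on these libraries where they do the work, as an engineer would, in place of code of your own. Each camera call takes 0.05 s, during which the arm holds its last target.

TASK

Crank the bench vise shut until its jaw grips the black fuse block firmly. Then pinch the two orange catches of the fuse cassette together, pull the cassette straight up out of the block, and finish while still holding it by the pinched catches, upright and well clear, its foot about 8 cm above the block. The block stays clamped down in the vise, and the other things on the bench are left where they are.

Things in the scene. Friction and masses are not known exactly. Their poses are not given: they have to be found in the camera images.
- vise: Dark grey vise fixed to the bench, 110 (x) by 245 (y, with crank) mm. Origin on the bench surface. Screw along its y: fixed jaw at +y (gripping face at y = +60 mm, top 62 mm up), crank at the -y end. Steel bed, on which the fuse block stands, 30 mm up. The end block bearing the screw is at y = -75 mm, 60 mm wide, top 82 mm up. Turned up to 0.35 rad either way.
- jaw: The vise's moving jaw, 84 (x) by 30 (y) mm, top 70 mm above the bench. Its gripping face is rubber that gives up to 2.5 mm (12 N per mm). Origin at the foot of that face, on the bed; it slides towards the vise's +y (to the fixed jaw) as the crank is turned clockwise.
- crank (a joint): Crank angle, rad: 0 open, limit 4.6; closes clockwise seen from the crank end looking along vise +y. Jaw: 4 mm per rad. The handle stands at (value - 2.1) from straight up, positive towards vise +x: it starts leaning to -x and passes over the top. The jaw meets the block at about 3.6; 0.3 to 0.6 further squeezes its rubber face firm. Turns against 3 N, rising to 6 N, at the handle; stays where left.
- crank_handle (a point): Centre of the crank's black handle sleeve: a cylinder 15 mm across and 46 mm long, parallel to the vise's y axis, which spins freely on its pin. It moves on a circle of 40 mm radius about the screw axis. The 8 mm thick crank arm is at its +y end.
- crank_hub (a point): Point on the screw axis, 60 mm above the bench at the vise's (0, -98 mm), in the plane of the crank arm. The handle sleeve's centre lies 31 mm further out (vise -y).
- fuse_block: Black loose fuse block, 82 (x) by 50 (y, between the jaws) by 45 mm high, origin at the centre of its underside, standing on the vise bed between the jaws (top 75 mm above the bench). Its axes are nearly those of the vise. The socket in its top holds the cassette.
- block_top (a point): Centre of the top face of the fuse block, 45 mm above its underside.
- cassette: Cream fuse cassette, body 32 (x) by 24 (y) by 85 mm high, 56 mm over its catches in x; about 0.11 kg. Origin at the centre of its foot. Seated, its foot is 5 mm above the block's underside and its top 45 mm above the block's top. Axes nearly the block's (1 mm of play). Hooks on the catches hold it in the socket until both catches are pushed in.
- cassette_grip (a point): Point half-way between the two orange thumb pads, at mid height: 66 mm above the cassette's foot, 26 mm above the block's top when seated. The pads face the cassette's -x and +x: 56 mm over their outer faces when free, 44 mm fully pinched; each 24 mm wide (y), 32 mm high, starting 10 mm above the block's top.
- catch_near (a joint): How far the catch on the cassette's -x side is pushed in, m: 0 free, 0.006 fully in. It releases at about 0.004. Sprung: 2 N at the start, 5.5 N fully in.
- catch_far (a joint): The same for the catch on the cassette's +x side.
- multimeter: Bystander: grey hand-held meter, 150 x 75 x 32 mm, origin under its centre.
- heat_sink: Bystander: finned aluminium heat sink, 50 x 60 x 32 mm, beside the vise on its +x side, origin under its centre.
- fuse_tin: Bystander: clear box of spare fuses, 58 x 40 x 18 mm, beside the vise on its -x side, origin under its centre.
- screwdriver: Bystander: screwdriver, 180 mm long, lying on the bench.
- solder_spool: Bystander: steel spool, 58 mm across, 36 mm high, origin under its centre.
- circuit_board: Bystander: green circuit board with parts, 85 x 60 mm, 22 mm high, origin under its centre.
- parts_tray: Bystander: blue divided tray, 100 x 140 x 30 mm, origin under its centre.
Not all that is in view belongs to the job. Leave any blue, pink or red look-alike of the cassette alone.

How it is judged:
By the outcome, as a careful person would: the job done as asked, in the order asked, and still so for the second after the job is handed in, while the arm keeps its last pose, push and grip.
It also fails if it takes over 61 s, if anything falls off the work surface, if the arm or the gripper's body presses on something with over 40 N, if the wrist force passes 120 N, or if a joint passes its speed limit or range.

## Working session

There is one attempt and no reset: what is moved stays moved. The work goes in short steps, Python scripts to look and compute and a tool call to move; the robot and the scene stay as the last step left them, time stands still between calls to the robot, and variables do not carry over. Pictures are saved under pics/ and viewed, and the job is handed in when it is done.

Besides the shell and the picture viewer there is one more tool, called as name([rows], argument=value, ...), one row to a line, values as JSON. arm_command: Moves the arm, as the interface text tells. Its arguments: {"type":"object","properties":{"steps":{"type":"array","items":{"type":"array"}},"newtons":{"type":"number"}},"required":["steps"]}

```bash
ls; mkdir -p pics
python3 - <<'E'
from bench import arm
import cv2
print(arm.sense())
for n in ["side","top","wrist"]:
    s=arm.snapshot(n); cv2.imwrite(f"pics/{n}0.png",s["frame"])
    print(n,{k:v for k,v in s.items() if k!="frame"})
E
```

```text
pics
{'t': 0.0, 'joint_pos': array([-1.2949095 ,  0.46947108, -0.04855402,  1.53371201,  0.02410823,
        1.14100664, -0.08231688]), 'qvel': array([-4.48265786e-04, -4.71346349e-04,  1.29846117e-03,  3.22590431e-04,
        7.20089987e-04, -6.86698096e-04, -1.15718242e-06]), 'effort': array([ 8.05113395e-04, -5.10318339e+01, -4.60924103e-02, -2.37707090e+01,
        1.07311358e-02,  7.57776696e-03,  1.81301054e-06]), 'position': array([0.20240527, 0.64334373, 0.24423364]), 'orientation': array([ 1.51813027e-01,  9.88408718e-01, -1.00043940e-03, -1.02627231e-04]), 'wrist_force': array([-0.44202153, -0.04246612, -0.47930428]), 'torque': array([-0.00065956, -0.04423859, -0.01845747]), 'grip_width': 1.0022888528021352}
side {'vertical_fov': 56.37126582688512, 'cx': 280.80850069813164, 'cy': 209.66832078916667, 'origin': array([0.43251778, 0.79057116, 0.77689982]), 'attitude': array([-0.01284753,  0.41576994,  0.90897768, -0.02701627])}
top {'vertical_fov': 55.412654341296815, 'cx': 280.60013924094653, 'cy': 205.55671201693406, 'origin': array([0.41463935, 0.02408266, 1.22711042]), 'attitude': array([-0.02973381,  0.03050737,  0.71224088, -0.70064123])}
wrist {'vertical_fov': 67.57727902309844, 'cx': 284.0917069963216, 'cy': 210.47129263042288, 'T_tool_cam': array([[-2.98556926e-04,  9.45337260e-01,  3.26094121e-01,
         8.47981257e-02],
       [ 9.99999879e-01,  1.54459412e-04,  4.67781056e-04,
        -8.84073951e-04],
       [ 3.91842555e-04,  3.26094221e-01, -9.45337191e-01,
        -1.28649205e-01],
       [ 0.00000000e+00,  0.00000000e+00,  0.00000000e+00,
         1.00000000e+00]])}
```

View pics/side0.png

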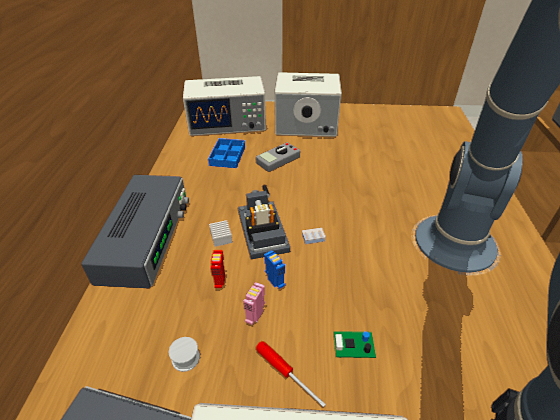

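View pics/top0.png

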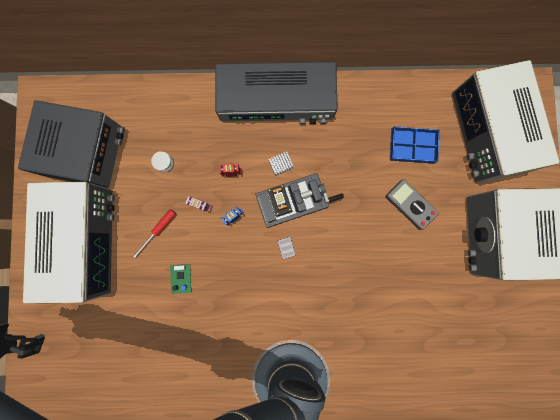

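View pics/wrist0.png

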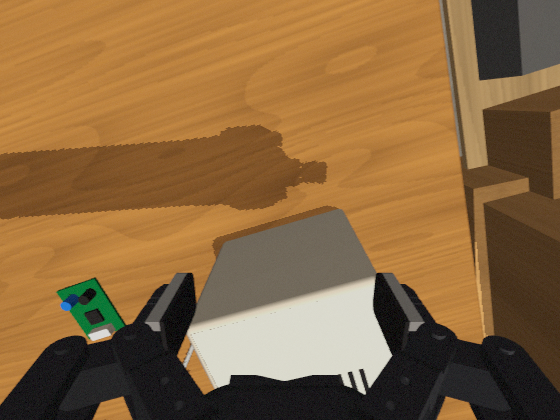

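The cassette candidates in the top view are the cream one with orange catches in the vise at (281,200), blue at (232,216), pink at (198,204) and red at (230,170). I choose the cream one in the vise and check it in enlarged crops.

```bash
cat > h.py <<'E'
import numpy as np, cv2
from bench import arm
from scipy.spatial.transform import Rotation as R
def cam(s,state=None):
    f=s["frame"].shape[0]/2/np.tan(np.radians(s["vertical_fov"])/2)
    if "T_tool_cam" in s:
        T=np.eye(4);T[:3,:3]=R.from_quat(state["orientation"]).as_matrix();T[:3,3]=state["position"]
        T=T@s["T_tool_cam"]; return f,s["cx"],s["cy"],T[:3,3],T[:3,:3]
    return f,s["cx"],s["cy"],np.array(s["origin"]),R.from_quat(s["attitude"]).as_matrix()
def ray(c,u,v):
    f,cx,cy,o,A=c; d=A@np.array([(u-cx)/f,-(v-cy)/f,-1]); return o,d/np.linalg.norm(d)
def atz(c,u,v,z):
    o,d=ray(c,u,v); return o+d*(z-o[2])/d[2]
def proj(c,P):
    f,cx,cy,o,A=c; p=A.T@(np.array(P)-o); return np.array([cx-f*p[0]/p[2], cy+f*p[1]/p[2]])
def crop(img,x0,y0,x1,y1,k,name):
    i=cv2.resize(img[y0:y1,x0:x1],None,fx=k,fy=k,interpolation=cv2.INTER_CUBIC)
    cv2.imwrite("pics/"+name,i)
E
python3 - <<'E'
from h import *
a=cv2.imread("pics/side0.png"); crop(a,190,170,340,290,5,"side0c.png")
a=cv2.imread("pics/top0.png"); crop(a,245,140,365,240,6,"top0c.png")
E
```

```text
(no output)
```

View pics/side0c.png

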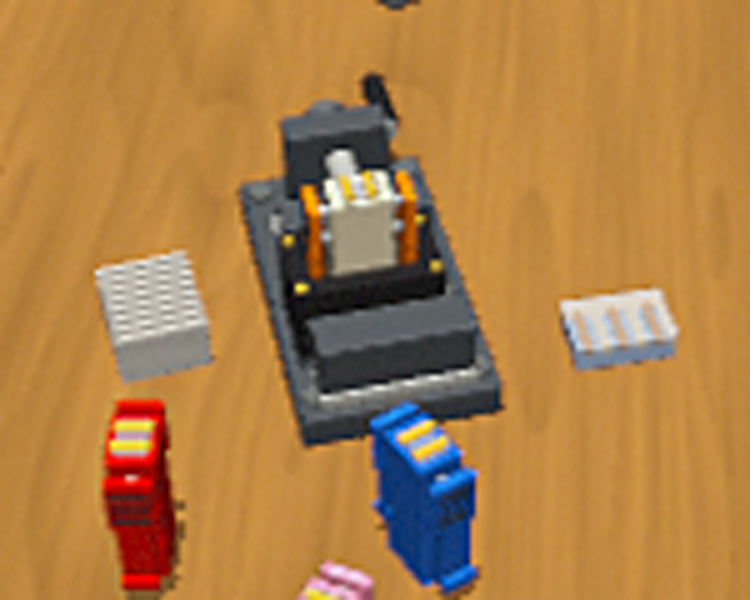

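View pics/top0c.png

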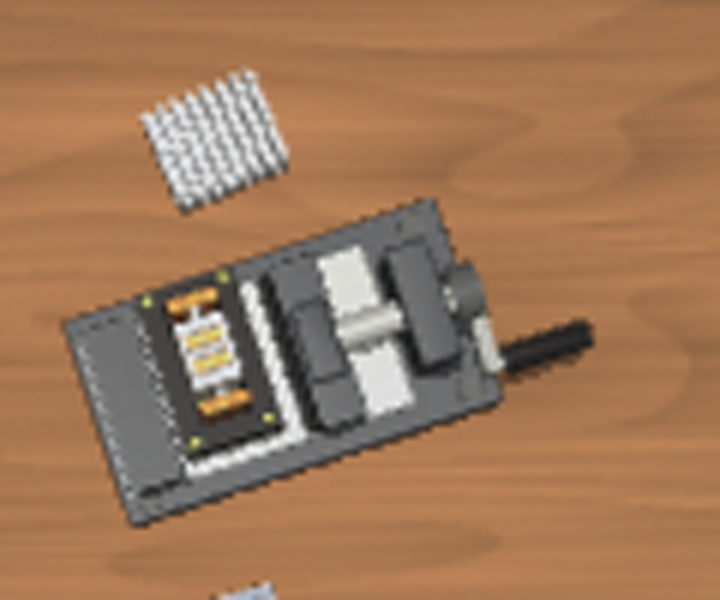

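```bash
cat > m1.py <<'E'
from h import *
st=arm.sense()
T=cam(arm.snapshot("top")); S=cam(arm.snapshot("side"))
t=lambda x,y:(x/6+245,y/6+140)
s=lambda x,y:(x/5+190,y/5+170)
q=[atz(T,*t(*p),.075) for p in [(147,301),(223,277),(195,442),(268,418)]]
print("screws",np.round(q,4),"centre",np.mean(q,0))
print("xdir",np.degrees(np.arctan2(*(((q[0]+q[1])-(q[2]+q[3]))[:2][::-1]))),"ydir",np.degrees(np.arctan2(*(((q[0]+q[2])-(q[1]+q[3]))[:2][::-1])))-90)
q=[atz(S,*s(*p),.075) for p in [(287,241),(302,288),(420,218),(437,266)]]
print("side screws",np.round(q,4),"centre",np.mean(q,0))
for p in [(226,404),(192,302)]: print("pad",atz(T,*t(*p),.117))
for p in [(508,363),(588,330)]: print("handle",atz(T,*t(*p),.06-.04*np.cos(2.1)))
def tri(r1,r2):
    (o1,d1),(o2,d2)=r1,r2
    A=np.stack([d1,-d2],1); k=np.linalg.lstsq(A,o2-o1,rcond=None)[0]
    a,b=o1+k[0]*d1,o2+k[1]*d2; return (a+b)/2,np.linalg.norm(a-b)
print("handle tip tri",tri(ray(T,*t(588,332)),ray(S,*s(373,80))))
E
python3 m1.py
```

```text
screws [[ 0.5584  0.0535  0.075 ]
 [ 0.5695  0.0165  0.075 ]
 [ 0.4897  0.0313  0.075 ]
 [ 0.5007 -0.004   0.075 ]] centre [0.52956327 0.02434197 0.075     ]
xdir 17.237530371112825 ydir 16.99810459948786
side screws [[ 0.5687  0.0201  0.075 ]
 [ 0.5564  0.0559  0.075 ]
 [ 0.4991 -0.0026  0.075 ]
 [ 0.4874  0.035   0.075 ]] centre [0.52791537 0.02707209 0.075     ]
pad [0.50439924 0.01641323 0.117     ]
pad [0.552327   0.03144651 0.117     ]
handle [ 0.52490736 -0.11960235  0.08019384]
handle [ 0.54021561 -0.15849773  0.08019384]
handle tip tri (array([ 0.54175365, -0.16427949,  0.04384198]), np.float64(0.0028736534621747576))
```

```bash
cat >> h.py <<'E'
def down(yaw): # tool y along (cos yaw, sin yaw), z down
    y=np.array([np.cos(yaw),np.sin(yaw),0]); z=np.array([0,0,-1.]); return np.stack([np.cross(y,z),y,z],1)
def plan(wps,n,R1=None,claw=1.0,p0=None,R0=None,smax=5.5):
    """straight through waypoints (world), n rows each; prints rows"""
    st=arm.sense(); p=np.array(st["position"]) if p0 is None else p0
    Rc=R.from_quat(st["orientation"]).as_matrix() if R0 is None else R0
    if R1 is None:R1=Rc
    tot=sum(n); rv=R.from_matrix(Rc.T@R1).as_rotvec()/tot
    out=[]
    for w,k in zip(wps,n):
        w=np.array(w); d=(w-p)/k
        for i in range(k):
            out.append([[round(float(v),2) for v in Rc.T@d*100],[round(float(v),1) for v in np.degrees(rv)],claw])
            Rc=Rc@R.from_rotvec(rv).as_matrix()
        p=w
    for i in range(0,len(out),10): print(str(out[i:i+10]).replace(" ",""))
E
sed -i 's/.06-.04\*np.cos(2.1)/.04/' m1.py; python3 m1.py | grep handle
python3 - <<'E'
from h import *
plan([[0.26,0.4,.27],[.50,-.06,.27]],[6,12],R1=down(np.radians(17.1)))
E
```

```text
handle [ 0.52877172 -0.12463781  0.04      ]
handle [ 0.54461644 -0.16489628  0.04      ]
handle tip tri (array([ 0.54175365, -0.16427949,  0.04384198]), np.float64(0.0028736534621747576))
[[[-2.13,-3.59,-0.41],[-0.0,0.0,3.1],1.0],[[-2.32,-3.47,-0.41],[-0.0,0.0,3.1],1.0],[[-2.51,-3.34,-0.41],[-0.0,0.0,3.1],1.0],[[-2.68,-3.2,-0.41],[-0.0,0.0,3.1],1.0],[[-2.85,-3.05,-0.41],[-0.0,0.0,3.1],1.0],[[-3.01,-2.89,-0.41],[-0.0,0.0,3.1],1.0],[[-3.87,-1.93,0.0],[-0.0,0.0,3.1],1.0],[[-3.97,-1.72,0.0],[-0.0,0.0,3.1],1.0],[[-4.05,-1.5,0.0],[-0.0,0.0,3.1],1.0],[[-4.13,-1.28,0.0],[-0.0,0.0,3.1],1.0]]
[[[-4.19,-1.06,0.0],[-0.0,0.0,3.1],1.0],[[-4.24,-0.83,0.0],[-0.0,0.0,3.1],1.0],[[-4.28,-0.6,0.0],[-0.0,0.0,3.1],1.0],[[-4.31,-0.37,0.0],[-0.0,0.0,3.1],1.0],[[-4.32,-0.14,0.0],[-0.0,0.0,3.1],1.0],[[-4.32,0.09,0.0],[-0.0,0.0,3.1],1.0],[[-4.31,0.32,0.0],[-0.0,0.0,3.1],1.0],[[-4.29,0.55,0.0],[-0.0,0.0,3.1],1.0]]
```

arm_command([
  [[-2.1,-3.6,-0.4],[0,0,3.1],1],
  [[-2.3,-3.5,-0.4],[0,0,3.1],1],
  [[-2.5,-3.3,-0.4],[0,0,3.1],1],
  [[-2.7,-3.2,-0.4],[0,0,3.1],1],
  [[-2.9,-3.0,-0.4],[0,0,3.1],1],
  [[-3.0,-2.9,-0.4],[0,0,3.1],1],
  [[-3.9,-1.9,0],[0,0,3.1],1],
  [[-4.0,-1.7,0],[0,0,3.1],1],
  [[-4.1,-1.5,0],[0,0,3.1],1],
  [[-4.1,-1.3,0],[0,0,3.1],1],
])

```text
t: 1.6
position: [0.3399, 0.2359, 0.2698]
orientation: [0.416, 0.91, 0.002, -0.0]
wrist_force: [-0.5, -0.2, 1.1]
grip_width: 0.998
```

arm_command([
  [[-4.2,-1.1,0],[0,0,3.1],1],
  [[-4.2,-0.8,0],[0,0,3.1],1],
  [[-4.3,-0.6,0],[0,0,3.1],1],
  [[-4.3,-0.4,0],[0,0,3.1],1],
  [[-4.3,-0.1,0],[0,0,3.1],1],
  [[-4.3,0.1,0],[0,0,3.1],1],
  [[-4.3,0.3,0],[0,0,3.1],1],
  [[-4.3,0.6,0],[0,0,3.1],1],
])

```text
t: 2.6
position: [0.4973, -0.0839, 0.271]
orientation: [0.606, 0.795, 0.007, 0.0]
wrist_force: [1.1, 0.1, 0.2]
grip_width: 1.001
```

Run:
```python
from h import *
st=arm.sense(); print(st["t"],st["position"],st["orientation"],R.from_quat(st["orientation"]).as_matrix()[:,1],st["joint_pos"])
s=arm.snapshot("wrist"); cv2.imwrite("pics/w1.png",s["frame"])
```

```text
2.6 [ 0.49733034 -0.08388461  0.27095269] [6.06392762e-01 7.95137897e-01 6.58746064e-03 3.85315312e-04] [0.96432665 0.26448885 0.01094318] [-0.47006427  0.17341472  0.64472073  1.93083614 -0.13150681  1.06845831
  0.4979927 ]
```

View pics/w1.png

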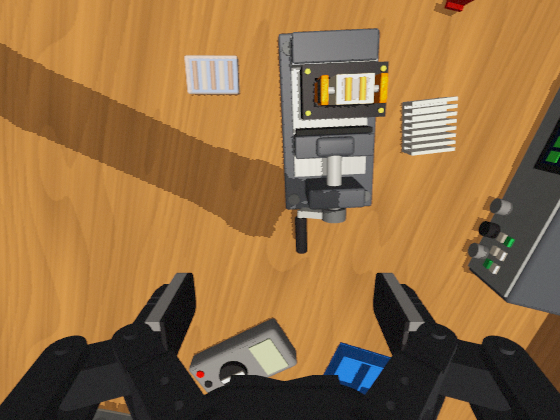

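Run:
```python
from h import *
a=cv2.imread("pics/w1.png"); crop(a,265,20,405,160,5,"w1a.png"); crop(a,265,120,405,265,5,"w1b.png")
```

```text
(no output)
```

View pics/w1a.png

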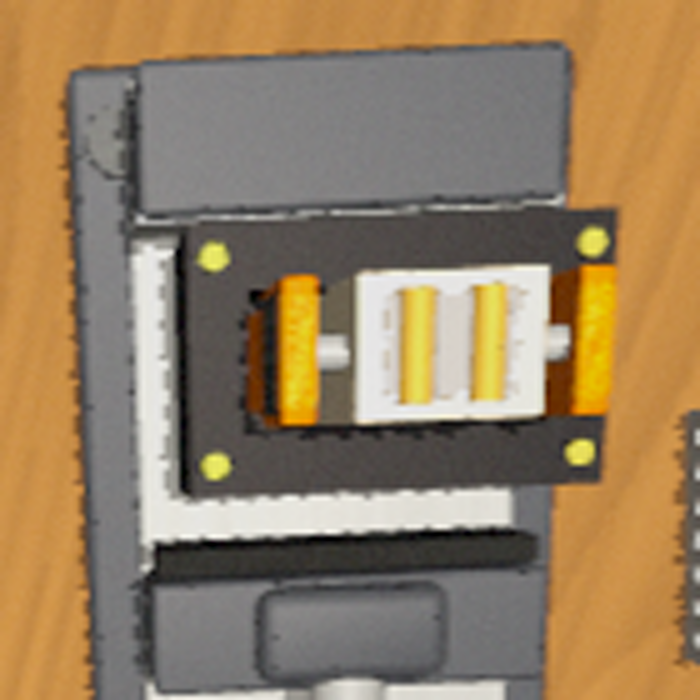

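View pics/w1b.png

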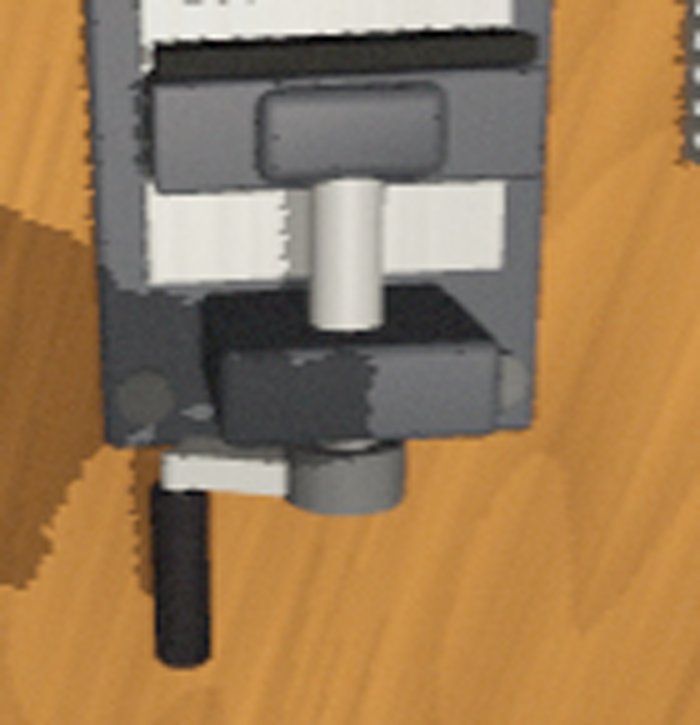

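```bash
cat > m2.py <<'E'
from h import *
import sys
st=arm.sense(); W=cam(arm.snapshot("wrist"),st)
a=lambda x,y:(x/5+265,y/5+20)
b=lambda x,y:(x/5+265,y/5+120)
def P(f,x,y,z): return atz(W,*f(x,y),z)
sc=[P(a,*p,.075) for p in [(214,256),(593,240),(216,466),(580,452)]]
print("block centre",np.mean(sc,0))
def ang(p,q): d=q-p; return np.degrees(np.arctan2(d[1],d[0])),np.linalg.norm(d[:2])
print("block yaw",ang(sc[0],sc[1]),ang(sc[2],sc[3]),ang(sc[2],sc[0]),ang(sc[3],sc[1]))
f1,f2=P(a,135,218,.062),P(a,565,198,.062); print("fixed",f1,f2,ang(f1,f2))
j1,j2=P(a,152,548,.070),P(a,535,532,.070); print("jaw",j1,j2,ang(j1,j2))
e=[P(b,*p,.082) for p in [(225,350),(497,347),(495,432),(222,445)]]; print("end",np.round(e,4),ang(e[0],e[1]),np.mean(e,0))
h1,h2=P(b,183,488,.04),P(b,185,662,.04); print("handle",h1,h2,ang(h2,h1),(h1+h2)/2)
c=[P(a,*p,.120) for p in [(358,272),(548,266),(358,420),(548,412)]]; print("cass",np.mean(c,0),ang(c[0],c[1]),ang(c[2],c[3]))
E
python3 m2.py
```

```text
block centre [0.53377554 0.01628373 0.075     ]
block yaw (np.float64(17.118453091514386), np.float64(0.07218735210883855)) (np.float64(16.9212877092228), np.float64(0.07223462693592514)) (np.float64(106.84247736011554), np.float64(0.038227669928915756)) (np.float64(106.9140208994965), np.float64(0.03847604362463111))
fixed [0.47752564 0.02795343 0.062     ] [0.55818277 0.05313825 0.062     ] (np.float64(17.340737127002843), np.float64(0.08449762068648109))
jaw [ 0.49706747 -0.03136231  0.07      ] [ 0.57199625 -0.00830322  0.07      ] (np.float64(17.10557833259751), np.float64(0.07839671039869454))
end [[ 0.5276 -0.0861  0.082 ]
 [ 0.5828 -0.0709  0.082 ]
 [ 0.5888 -0.0889  0.082 ]
 [ 0.5329 -0.1064  0.082 ]] (np.float64(15.296356375814824), np.float64(0.057272715668139795)) [ 0.55801842 -0.0880727   0.082     ]
handle [ 0.53439723 -0.13224189  0.04      ] [ 0.54781972 -0.17756447  0.04      ] (np.float64(106.49690000853168), np.float64(0.04726837095715943)) [ 0.54110847 -0.15490318  0.04      ]
cass [0.5335404  0.01668722 0.12      ] (np.float64(16.558157138744928), np.float64(0.0313300225863957)) (np.float64(17.119099663841663), np.float64(0.03222351672195479))
```

```bash
python3 - <<'E'
from h import *
st=arm.sense(); print(st["t"],st["position"],st["orientation"])
E
sed -i 's/^st=arm.sense(); W=.*/st=dict(position=np.array([ 0.49733034,-0.08388461,0.27095269]),orientation=np.array([6.06392762e-01,7.95137897e-01,6.58746064e-03,3.85315312e-04])); W=cam(arm.snapshot("wrist"),st)/' m2.py; python3 m2.py
```

```text
2.7 [ 0.49793929 -0.08764871  0.27122589] [0.60904888 0.79311155 0.00544402 0.00197616]
block centre [0.53032134 0.02393743 0.075     ]
block yaw (np.float64(17.597497436950217), np.float64(0.07216806198911525)) (np.float64(17.410240012652373), np.float64(0.0721615572339538)) (np.float64(107.29850526267101), np.float64(0.03822730486287911)) (np.float64(107.29007495065906), np.float64(0.038463180233800257))
fixed [0.47396009 0.03522172 0.062     ] [0.55440299 0.06107713 0.062     ] (np.float64(17.818090021512283), np.float64(0.08449592905994661))
jaw [ 0.49401357 -0.02397004  0.07      ] [ 5.68651495e-01 -2.95687581e-04  7.00000000e-02] (np.float64(17.598471215089237), np.float64(0.07830258454408115))
end [[ 0.5249 -0.0783  0.082 ]
 [ 0.5799 -0.0628  0.082 ]
 [ 0.5859 -0.0806  0.082 ]
 [ 0.5304 -0.0986  0.082 ]] (np.float64(15.808506473039996), np.float64(0.05712703553814761)) [ 0.55529404 -0.08005704  0.082     ]
handle [ 0.53196004 -0.12406271  0.04      ] [ 0.54567047 -0.16901561  0.04      ] (np.float64(106.96145940615708), np.float64(0.04699723173822341)) [ 0.53881525 -0.14653916  0.04      ]
cass [0.53023419 0.02408483 0.12      ] (np.float64(17.037796986245745), np.float64(0.031314895789933274)) (np.float64(17.606091439119528), np.float64(0.032191503614188675))
```

```bash
cat >> h.py <<'E'
YAW=np.radians(17.3); EX=np.array([np.cos(YAW),np.sin(YAW),0]); EY=np.array([-np.sin(YAW),np.cos(YAW),0])
O=np.array([.5325,-.0098,0])
def H(c,dy=-.133):
    f=c-2.1; return O+.04*np.sin(f)*EX+dy*EY+np.array([0,0,.06+.04*np.cos(f)])
E
python3 - <<'E'
from h import *
print(H(0)); h=H(0)
plan([h+[0,0,.07]],[5],R1=down(YAW),claw=.6)
st=dict(position=np.array([ 0.49733034,-0.08388461,0.27095269]),orientation=np.array([6.06392762e-01,7.95137897e-01,6.58746064e-03,3.85315312e-04])); W=cam(arm.snapshot("wrist"),st)
for p in [(275,318),(190,365)]:
    q=atz(W,*p,.032)-O; print("meter vise",q@EX,q@EY)
E
```

```text
[ 0.53908452 -0.14705106  0.03980616]
[[[-1.44,0.45,3.22],[0.1,-0.1,-0.4],0.6],[[-1.44,0.45,3.22],[0.1,-0.1,-0.4],0.6],[[-1.44,0.45,3.22],[0.1,-0.1,-0.4],0.6],[[-1.44,0.44,3.22],[0.1,-0.1,-0.4],0.6],[[-1.44,0.44,3.22],[0.1,-0.1,-0.4],0.6]]
meter vise -0.07375527648677371 -0.2598355538696851
meter vise -0.2029124599686223 -0.33728241130793296
```

arm_command([
  [[-1.5,0.5,3.2],[0.1,-0.1,-0.4],0.6],
  [[-1.5,0.5,3.2],[0.1,-0.1,-0.4],0.6],
  [[-1.5,0.5,3.2],[0.1,-0.1,-0.4],0.6],
  [[-1.5,0.5,3.2],[0.1,-0.1,-0.4],0.6],
  [[-1.5,0.4,3.2],[0.1,-0.1,-0.4],0.6],
  [[0,0,0],[0,0,0],0.6],
])

```text
t: 3.55
position: [0.5438, -0.1359, 0.1065]
orientation: [0.584, 0.812, 0.004, -0.001]
wrist_force: [-0.7, 0.2, 0.8]
grip_width: 0.599
```

Run:
```python
from h import *
st=arm.sense(); print(st["t"],st["position"],st["grip_width"])
s=arm.snapshot("wrist"); cv2.imwrite("pics/w2.png",s["frame"])
W=cam(s,st); print("expected handle px",proj(W,H(0,-.106)),proj(W,H(0,-.152)), "hub", proj(W,O-.098*EY+[0,0,.06]))
plan([H(0)-[0,0,.003]],[4],R1=down(YAW),claw=.6)
```

```text
3.55 [ 0.54380718 -0.13593332  0.1064566 ] 0.5990388647348158
expected handle px [273.91735032 208.81945107] [273.25188555 270.79796907] hub [331.7548828  207.77007802]
[[[-0.24,-0.24,1.77],[0.1,-0.1,0.3],0.6],[[-0.24,-0.23,1.77],[0.1,-0.1,0.3],0.6],[[-0.24,-0.23,1.77],[0.1,-0.1,0.3],0.6],[[-0.23,-0.22,1.77],[0.1,-0.1,0.3],0.6]]
```

View pics/w2.png

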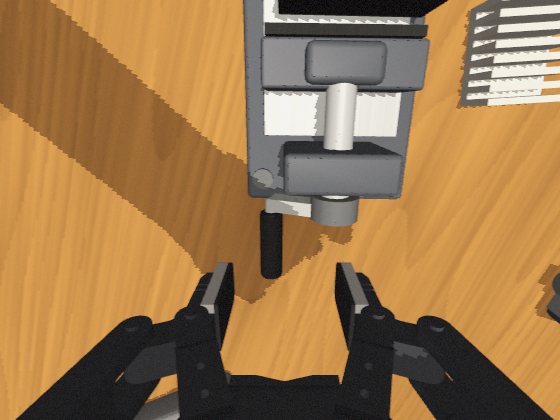

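The sleeve is seen at (272,212) to (271,277), within 2 mm of the prediction. I descend now.

arm_command([
  [[-0.3,-0.3,1.8],[0.1,-0.1,0.3],0.6],
  [[-0.3,-0.3,1.8],[0.1,-0.1,0.3],0.6],
  [[-0.3,-0.3,1.8],[0.1,-0.1,0.3],0.6],
  [[-0.3,-0.2,1.5],[0.1,-0.1,0.3],0.6],
  [[0,0,0],[0,0,0],0.6],
])

```text
t: 4.22
position: [0.5386, -0.1484, 0.0366]
orientation: [0.592, 0.806, 0.002, 0.002]
wrist_force: [0.3, -0.3, 0.9]
grip_width: 0.601
```

Run:
```python
from h import *
st=arm.sense(); print(st["t"],st["position"],st["grip_width"],H(0))
s=arm.snapshot("wrist"); cv2.imwrite("pics/w3.png",s["frame"])
plan([H(0)-[0,0,.003]],[1],R1=down(YAW),claw=.6)
```

```text
4.225 [ 0.53859708 -0.14841593  0.03661301] 0.6014822652771692 [ 0.53908452 -0.14705106  0.03980616]
[[[0.13,0.04,0.04],[0.3,0.1,0.1],0.6]]
```

View pics/w3.png

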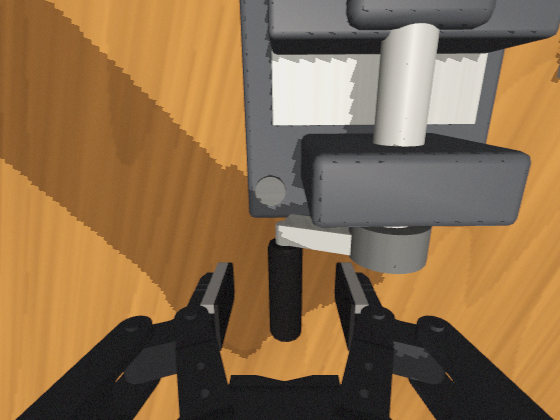

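The sleeve at x≈285 is centred between the pads, so I close on it.

arm_command([
  [[0,0,0],[0,0,0],0],
  [[0,0,0],[0,0,0],0],
  [[0,0,0],[0,0,0],0],
  [[0,0,0],[0,0,0],0],
  [[0,0,0],[0,0,0],0],
], newtons=35)

```text
t: 4.9
position: [0.5394, -0.1488, 0.038]
orientation: [0.592, 0.806, 0.002, 0.003]
wrist_force: [0.0, -0.3, -3.4]
grip_width: 0.164
```

```bash
cat >> h.py <<'E'
def crankrows(c0,c1,n,off,claw=0.0):
    st=arm.sense(); p=np.array(st["position"]); Rc=R.from_quat(st["orientation"]).as_matrix()
    D=down(YAW)
    out=[]
    for c in np.linspace(c0,c1,n+1)[1:]:
        w=H(c)+off; out.append([[round(float(v),2) for v in D.T@(w-p)*100],[0,0,0],claw]); p=w
    for i in range(0,n,10): print(str(out[i:i+10]).replace(" ",""))
E
python3 - <<'E'
from h import *
st=arm.sense(); print(st["t"],st["position"],st["orientation"],st["grip_width"],st["wrist_force"]); p=st["position"]
off=p-H(0); print("off",off)
crankrows(0,1.6,8,off)
E
```

```text
4.9 [ 0.53936109 -0.14882575  0.03801724] [0.59159564 0.80622739 0.00206174 0.00278346] 0.16391000290242694 [ 0.0149299  -0.27055807 -3.37752394]
off [ 0.00027657 -0.00177469 -0.00178891]
[[[-0.0,-0.33,-0.73],[0,0,0],0.0],[[0.0,-0.18,-0.78],[0,0,0],0.0],[[-0.0,-0.02,-0.8],[0,0,0],0.0],[[-0.0,0.14,-0.79],[0,0,0],0.0],[[0.0,0.29,-0.74],[0,0,0],0.0],[[-0.0,0.43,-0.67],[0,0,0],0.0],[[0.0,0.56,-0.57],[0,0,0],0.0],[[0.0,0.66,-0.45],[0,0,0],0.0]]
```

arm_command([
  [[0,-0.33,-0.73],[0,0,0],0],
  [[0,-0.18,-0.78],[0,0,0],0],
  [[0,0,-0.8],[0,0,0],0],
  [[0,0.14,-0.79],[0,0,0],0],
])

```text
t: 5.4
position: [0.541, -0.148, 0.0719]
orientation: [0.591, 0.807, 0.005, 0.007]
wrist_force: [9.0, 2.3, -10.8]
grip_width: 0.16
```

```bash
cat >> h.py <<'E'
OFF=np.array([.0003,-.0018,-.0018])
def crank(n=8,dc=.2,claw=0.0):
    st=arm.sense(); p=np.array(st["position"]); q=p-OFF-O
    x,z=q@EX,q[2]-.06; c=np.arctan2(x,z)+2.1
    print("t",st["t"],"c",round(c,3),"r",round(np.hypot(x,z),4),"y",round(q@EY,4),"F",np.round(st["wrist_force"],1),"grip",round(st["grip_width"],3),"axes err",np.degrees(R.from_matrix(R.from_quat(st["orientation"]).as_matrix().T@down(YAW)).as_rotvec()).round(1))
    crankrows(c,c+n*dc,n,OFF,claw)
E
python3 -c "from h import *
crank()"
```

```text
t 5.4 c 0.926 r 0.0355 y -0.1327 F [  9.    2.3 -10.8] grip 0.16 axes err [1.  0.3 0.2]
[[[-0.03,-0.03,-0.88],[0,0,0],0.0],[[-0.0,0.51,-0.61],[0,0,0],0.0],[[0.0,0.62,-0.5],[0,0,0],0.0],[[-0.0,0.71,-0.36],[0,0,0],0.0],[[-0.0,0.77,-0.22],[0,0,0],0.0],[[0.0,0.8,-0.06],[0,0,0],0.0],[[-0.0,0.79,0.1],[0,0,0],0.0],[[0.0,0.76,0.26],[0,0,0],0.0]]
```

arm_command([
  [[0,0.4,-0.6],[0,0,0],0],
  [[0,0.5,-0.5],[0,0,0],0],
  [[0,0,0],[0,0,0],0],
])

```text
t: 5.78
position: [0.5514, -0.1447, 0.0845]
orientation: [0.591, 0.807, 0.006, 0.009]
wrist_force: [5.8, 0.4, -5.9]
grip_width: 0.161
```

```bash
python3 -c "from h import *
crank()
cv2.imwrite('pics/w4.png',arm.snapshot('wrist')['frame'])"
```

```text
t 5.775 c 1.408 r 0.0341 y -0.1326 F [ 5.8  0.4 -5.9] grip 0.161 axes err [1.2 0.4 0.3]
[[[-0.04,0.29,-0.9],[0,0,0],0.0],[[-0.0,0.74,-0.3],[0,0,0],0.0],[[0.0,0.78,-0.15],[0,0,0],0.0],[[-0.0,0.8,0.01],[0,0,0],0.0],[[0.0,0.78,0.17],[0,0,0],0.0],[[-0.0,0.73,0.32],[0,0,0],0.0],[[-0.0,0.66,0.46],[0,0,0],0.0],[[0.0,0.55,0.58],[0,0,0],0.0]]
```

View pics/w4.png

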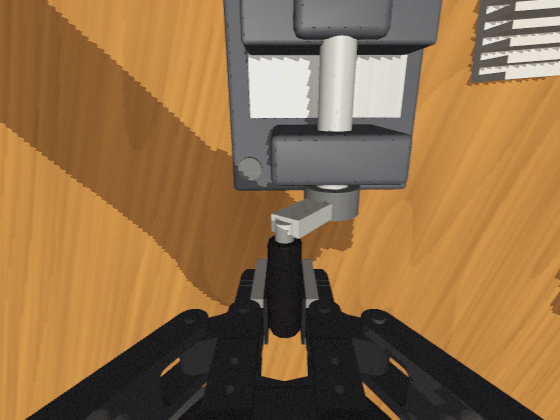

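arm_command([
  [[0,0.7,-0.25],[0.4,0.1,0.1],0],
  [[0,0.75,-0.15],[0.4,0.1,0.1],0],
  [[0,0,0],[0,0,0],0],
])

```text
t: 6.2
position: [0.5609, -0.1419, 0.0899]
orientation: [0.593, 0.805, -0.001, -0.002]
wrist_force: [2.4, 2.1, -2.6]
grip_width: 0.162
```

```bash
python3 -c "from h import *
crank()
st=arm.sense();s=arm.snapshot('wrist');cv2.imwrite('pics/w5.png',s['frame'])
W=cam(s,st)
for c in (1.6,1.8,2.0,2.2): print(c,proj(W,H(c,-.098)))
print('hub',proj(W,O-.11*EY+[0,0,.06]))"
```

```text
t 6.2 c 1.739 r 0.0338 y -0.1328 F [ 2.4  2.1 -2.6] grip 0.162 axes err [-0.2 -0.  -0. ]
[[[-0.02,0.55,-0.78],[0,0,0],0.0],[[0.0,0.8,-0.05],[0,0,0],0.0],[[0.0,0.79,0.11],[0,0,0],0.0],[[-0.0,0.75,0.27],[0,0,0],0.0],[[0.0,0.69,0.41],[0,0,0],0.0],[[0.0,0.59,0.54],[0,0,0],0.0],[[-0.0,0.47,0.64],[0,0,0],0.0],[[0.0,0.33,0.73],[0,0,0],0.0]]
1.6 [270.03866926 220.7376358 ]
1.8 [287.55981259 223.44253743]
2.0 [306.83647392 224.87733579]
2.2 [326.49191235 224.88965109]
hub [309.009139   218.35221521]
```

View pics/w5.png

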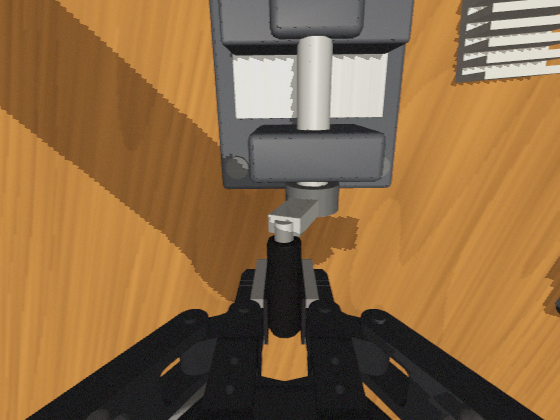

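```bash
cat >> h.py <<'E'
O=O+.002*EX; OFF=np.array([.0003,-.0018,-.0075])
E
python3 -c "from h import *
crank(10,.18)"
```

```text
t 6.25 c 1.743 r 0.0398 y -0.1328 F [-0.7  0.4  0.9] grip 0.162 axes err [-0.2 -0.  -0. ]
[[[-0.02,0.69,-0.21],[0,0,0],0.0],[[0.0,0.72,-0.06],[0,0,0],0.0],[[-0.0,0.72,0.07],[0,0,0],0.0],[[0.0,0.69,0.19],[0,0,0],0.0],[[0.0,0.65,0.31],[0,0,0],0.0],[[-0.0,0.58,0.43],[0,0,0],0.0],[[0.0,0.49,0.52],[0,0,0],0.0],[[0.0,0.39,0.6],[0,0,0],0.0],[[-0.0,0.28,0.66],[0,0,0],0.0],[[-0.0,0.16,0.7],[0,0,0],0.0]]
```

arm_command([
  [[0,0.7,-0.2],[0,0,0],0],
  [[0,0.72,-0.06],[0,0,0],0],
  [[0,0.72,0.07],[0,0,0],0],
  [[0,0.7,0.2],[0,0,0],0],
  [[0,0.65,0.3],[0,0,0],0],
])

```text
t: 6.88
position: [0.5944, -0.1312, 0.0868]
orientation: [0.593, 0.805, -0.002, -0.003]
wrist_force: [-2.9, -0.0, 0.1]
grip_width: 0.161
```

```bash
python3 -c "from h import *
crank(8,.18)"
```

```text
t 6.875 c 2.656 r 0.0404 y -0.1325 F [-2.9 -0.   0.1] grip 0.161 axes err [-0.4 -0.2 -0. ]
[[[-0.05,0.55,0.46],[0,0,0],0.0],[[-0.0,0.49,0.53],[0,0,0],0.0],[[-0.0,0.39,0.61],[0,0,0],0.0],[[0.0,0.27,0.67],[0,0,0],0.0],[[-0.0,0.15,0.7],[0,0,0],0.0],[[0.0,0.02,0.72],[0,0,0],0.0],[[0.0,-0.11,0.71],[0,0,0],0.0],[[0.0,-0.24,0.68],[0,0,0],0.0]]
```

Tracking is clean now.

arm_command([
  [[0,0.55,0.45],[0,0,0],0],
  [[0,0.48,0.53],[0,0,0],0],
  [[0,0.38,0.6],[0,0,0],0],
  [[0,0,0],[0,0,0],0],
])

```text
t: 7.38
position: [0.6096, -0.1263, 0.0688]
orientation: [0.593, 0.805, -0.002, -0.003]
wrist_force: [0.1, -0.1, 0.3]
grip_width: 0.165
```

```bash
python3 -c "from h import *
crank(6,.18)
st=arm.sense();s=arm.snapshot('wrist');cv2.imwrite('pics/w6.png',s['frame'])"
```

```text
t 7.375 c 3.258 r 0.0406 y -0.1323 F [ 0.1 -0.1  0.3] grip 0.165 axes err [-0.4 -0.1 -0. ]
[[[-0.07,0.17,0.71],[0,0,0],0.0],[[-0.0,0.1,0.71],[0,0,0],0.0],[[0.0,-0.03,0.72],[0,0,0],0.0],[[-0.0,-0.15,0.7],[0,0,0],0.0],[[0.0,-0.28,0.66],[0,0,0],0.0],[[0.0,-0.39,0.6],[0,0,0],0.0]]
```

View pics/w6.png

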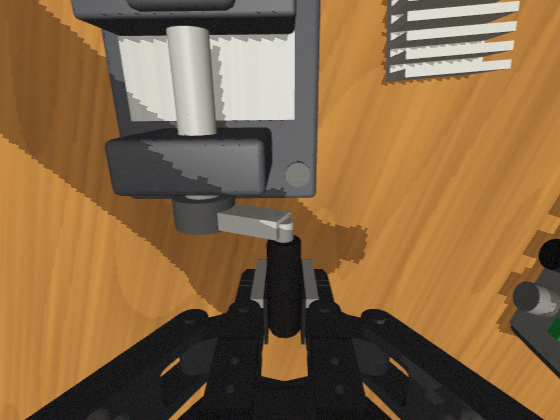

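arm_command([
  [[-0.1,0.17,0.75],[0,0,0],0],
  [[0,0.08,0.72],[0,0,0],0],
  [[0,-0.04,0.72],[0,0,0],0],
  [[0,0,0],[0,0,0],0],
])

```text
t: 7.92
position: [0.6123, -0.1255, 0.046]
orientation: [0.593, 0.805, -0.001, -0.003]
wrist_force: [-0.3, 0.6, -2.1]
grip_width: 0.162
```

```bash
python3 -c "from h import *
crank(4,.1)"
```

```text
t 7.925 c 3.832 r 0.0406 y -0.1323 F [-0.3  0.6 -2.1] grip 0.162 axes err [-0.3 -0.2  0. ]
[[[-0.07,-0.14,0.38],[0,0,0],0.0],[[0.0,-0.12,0.38],[0,0,0],0.0],[[-0.0,-0.16,0.37],[0,0,0],0.0],[[0.0,-0.2,0.35],[0,0,0],0.0]]
```

arm_command([
  [[0,-0.15,0.5],[0,0,0],0],
  [[0,-0.2,0.5],[0,0,0],0],
  [[0,0,0],[0,0,0],0],
])

```text
t: 8.3
position: [0.6095, -0.1263, 0.0361]
orientation: [0.593, 0.805, -0.0, -0.002]
wrist_force: [-1.6, 1.0, -0.1]
grip_width: 0.159
```

```bash
python3 -c "from h import *
crank(4,.1)
for n in ('wrist','top','side'):
  s=arm.snapshot(n);cv2.imwrite(f'pics/{n}7.png',s['frame'])
  if n=='top': crop(s['frame'],245,140,365,240,6,'top7c.png')
  if n=='side': crop(s['frame'],190,170,340,290,5,'side7c.png')
"
```

```text
t 8.3 c 4.087 r 0.0406 y -0.1323 F [-1.6  1.  -0.1] grip 0.159 axes err [-0.2 -0.2  0. ]
[[[-0.07,-0.23,0.33],[0,0,0],0.0],[[0.0,-0.21,0.34],[0,0,0],0.0],[[0.0,-0.25,0.31],[0,0,0],0.0],[[-0.0,-0.28,0.29],[0,0,0],0.0]]
```

View pics/wrist7.png

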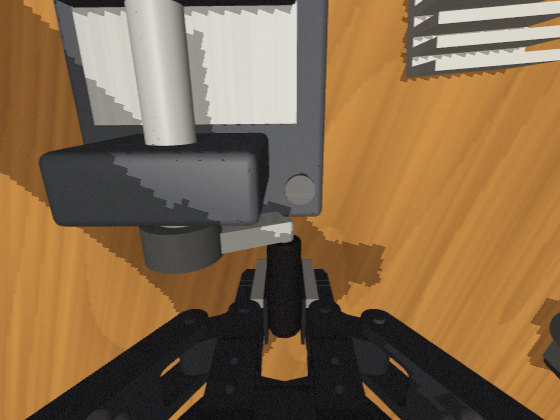

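View pics/top7c.png

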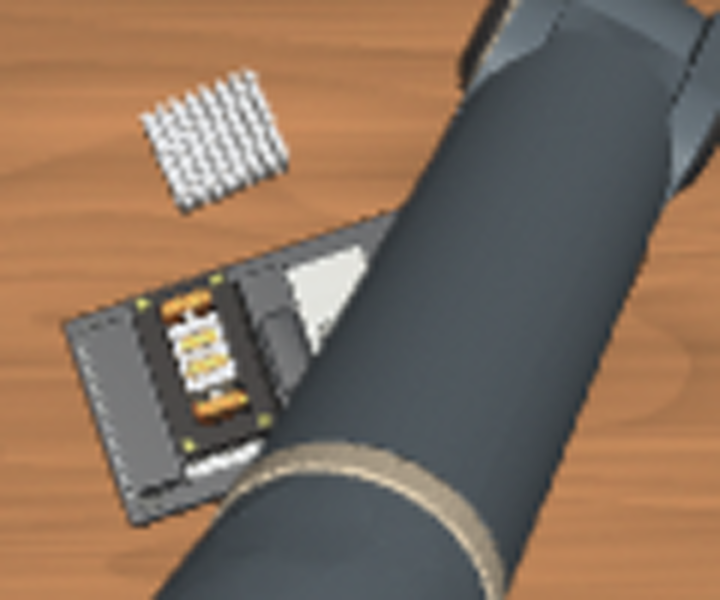

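View pics/side7c.png

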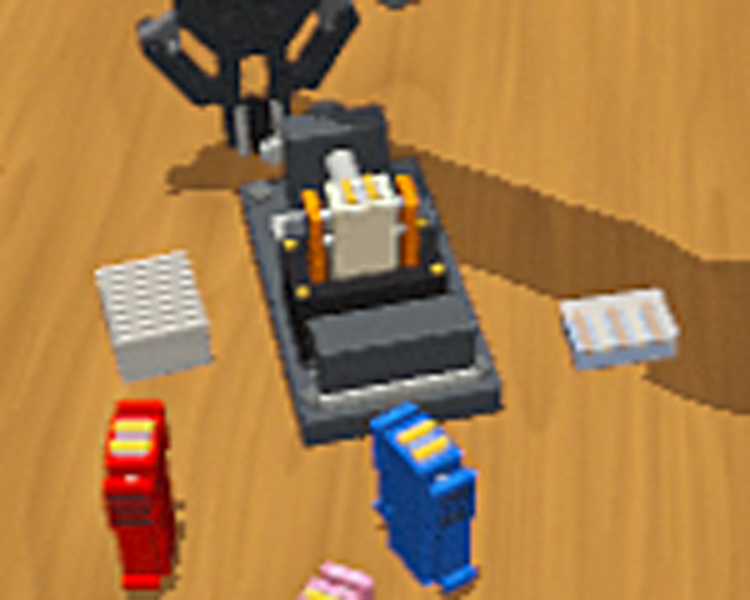

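arm_command([
  [[0,0,0],[0,0,0],0.5],
  [[0,0,0],[0,0,0],0.5],
  [[0,0,0],[0,0,0],0.5],
  [[0,0,-1],[0,0,0],0.5],
  [[0,0,-3],[0,0,0],0.5],
  [[0,0,-5],[0,0,0],0.5],
  [[0,0,-5],[0,0,0],1],
  [[0,0,-3],[0,0,0],1],
  [[0,0,-2],[0,0,0],1],
])

```text
t: 9.57
position: [0.61, -0.128, 0.234]
orientation: [0.594, 0.805, -0.001, -0.002]
wrist_force: [0.5, 0.1, 0.6]
grip_width: 0.998
```

```bash
python3 -c "from h import *
st=arm.sense();print(st['t'],st['position'],st['wrist_force'],st['grip_width'])
plan([[.52,-.03,.25]],[5],R1=down(YAW))"
```

```text
9.575 [ 0.61004486 -0.12795215  0.23396113] [0.53929233 0.08975233 0.60546169] 0.9978926387075118
[[[2.4,-1.14,-0.31],[-0.0,-0.0,-0.0],1.0],[[2.4,-1.14,-0.32],[-0.0,-0.0,-0.0],1.0],[[2.4,-1.14,-0.32],[-0.0,-0.0,-0.0],1.0],[[2.41,-1.14,-0.32],[-0.0,-0.0,-0.0],1.0],[[2.41,-1.14,-0.32],[-0.0,-0.0,-0.0],1.0]]
```

arm_command([
  [[2.4,-1.1,-0.3],[0,0,0],1],
  [[2.4,-1.1,-0.3],[0,0,0],1],
  [[2.4,-1.1,-0.3],[0,0,0],1],
  [[2.4,-1.1,-0.3],[0,0,0],1],
  [[2.4,-1.1,-0.3],[0,0,0],1],
  [[0,0,0],[0,0,0],1],
])

```text
t: 10.32
position: [0.5209, -0.0291, 0.2562]
orientation: [0.595, 0.804, 0.003, 0.003]
wrist_force: [-0.3, -0.6, 0.3]
grip_width: 1.0
```

```bash
python3 -c "from h import *
import pickle
st=arm.sense();s=arm.snapshot('wrist');cv2.imwrite('pics/w8.png',s['frame']);pickle.dump((st,s),open('w8.pkl','wb'))
print(st['t'],st['position'],st['orientation'],np.abs(st['qvel']).max())
b=O+.03*EY; print(proj(cam(s,st),[.53,.024,.12]))
u,v=proj(cam(s,st),[.53,.024,.09]).astype(int);print(u,v)
x0,y0=max(u-75,0),max(v-70,0);print(x0,y0)
crop(s['frame'],x0,y0,x0+150,y0+140,5,'w8c.png')"
```

```text
10.325 [ 0.52085665 -0.02909394  0.25623882] [0.59488188 0.80380386 0.00267245 0.00278595] 0.024293007802971868
[313.23716304 147.06367334]
310 142
235 72
```

View pics/w8.png

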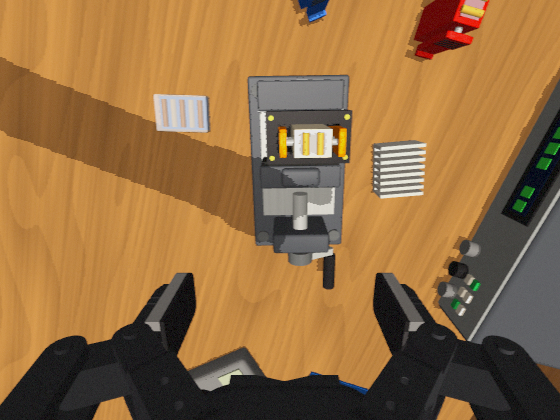

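View pics/w8c.png

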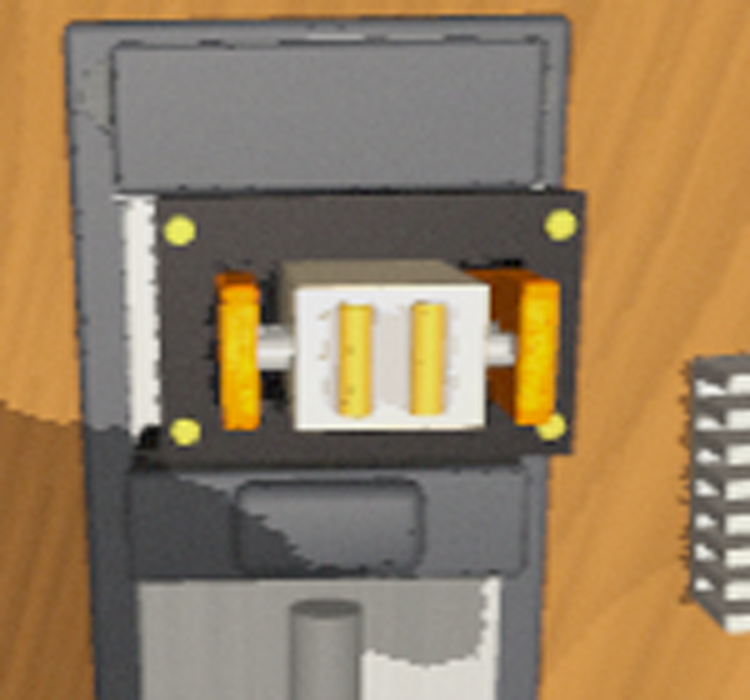

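The jaw now touches the block's lower edge, with no gap at crop row 460, and the fixed jaw touches its upper edge. I measure the cassette, and the jaw travel to confirm the squeeze.

```bash
cat > m3.py <<'E'
from h import *
import pickle
st,s=pickle.load(open('w8.pkl','rb')); W=cam(s,st)
a=lambda x,y,z:atz(W,x/5+235,y/5+72,z)
def ang(p,q): d=q-p; return np.degrees(np.arctan2(d[1],d[0])).round(2),np.linalg.norm(d[:2]).round(4)
sc=[a(*p,.075) for p in [(180,230),(562,224),(186,432),(551,427)]]
print("block",np.mean(sc,0),ang(sc[0],sc[1]),ang(sc[2],sc[3]))
c=[a(*p,.120) for p in [(295,287),(489,284),(297,429),(484,427)]]
print("cass top",np.mean(c,0),ang(c[0],c[1]),ang(c[2],c[3]))
for z in(.117,): 
  l=a(239,355,z); r=a(538,350,z); print("pads",l,r,(l+r)/2,ang(l,r))
v=lambda p:((p-O)@EX,(p-O)@EY)
print("jaw rear",v(a(135,578,.07)),v(a(525,575,.07)),"fixed front",v(a(115,190,.062)),v(a(545,187,.062)), "block edges",v(a(160,463,.075)),v(a(573,453,.075)),v(a(158,193,.075)),v(a(582,190,.075)))
print("block vise",v(np.mean(sc,0)))
h=a(94/1+0,0,0)
def px(u,w,z): return v(atz(W,u,w,z))
print("handle",px(329,256,.044),px(329,287,.044))
E
python3 m3.py
```

```text
block [0.52932214 0.02643456 0.075     ] (np.float64(17.82), np.float64(0.0724)) (np.float64(17.69), np.float64(0.0721))
cass top [0.52908519 0.02673677 0.12      ] (np.float64(17.8), np.float64(0.0318)) (np.float64(17.52), np.float64(0.0316))
pads [0.5048279 0.019451  0.117    ] [0.55268694 0.03487741 0.117     ] [0.52875742 0.02716421 0.117     ] (np.float64(17.87), np.float64(0.0503))
jaw rear (np.float64(-0.04144098494584432), np.float64(-0.01492720763042236)) (np.float64(0.03935857854973997), np.float64(-0.014905158459430877)) fixed front (np.float64(-0.04363557406700386), np.float64(0.06140229566057052)) (np.float64(0.04066447595547557), np.float64(0.0614685576414529)) block edges (np.float64(-0.035462113476146556), np.float64(0.009963345227334093)) (np.float64(0.04664276351647136), np.float64(0.01138240078462954)) (np.float64(-0.034634820351400405), np.float64(0.06112306602807297)) (np.float64(0.04521299757157438), np.float64(0.061192558681389786))
block vise (np.float64(0.005741151409942026), np.float64(0.03554034875207969))
handle (np.float64(0.035501916416924205), np.float64(-0.1080193903033784)) (np.float64(0.03729334084251187), np.float64(-0.15146658151123443))
```

```bash
python3 -c "from h import *
plan([[.529,.0269,.165]],[4],R1=down(np.radians(17.7)))"
```

```text
[[[1.32,0.57,2.28],[0.1,0.0,-0.2],1.0],[[1.31,0.58,2.28],[0.1,0.0,-0.2],1.0],[[1.31,0.59,2.28],[0.1,0.0,-0.2],1.0],[[1.31,0.6,2.28],[0.1,0.0,-0.2],1.0]]
```

arm_command([
  [[1.3,0.6,2.3],[0.1,0,-0.2],1],
  [[1.3,0.6,2.3],[0.1,0,-0.2],1],
  [[1.3,0.6,2.3],[0.1,0,-0.2],1],
  [[1.3,0.6,2.2],[0.1,0,-0.2],1],
  [[0,0,0],[0,0,0],1],
])

```text
t: 11.0
position: [0.5354, 0.0212, 0.1651]
orientation: [0.593, 0.805, 0.0, 0.005]
wrist_force: [0.2, -0.2, 0.2]
grip_width: 1.0
```

```bash
python3 -c "from h import *
st=arm.sense();s=arm.snapshot('wrist');cv2.imwrite('pics/w9.png',s['frame'])
print(st['t'],st['position'],st['orientation'])
plan([[.529,.0269,.096]],[6],R1=down(np.radians(17.7)))"
```

```text
11.0 [0.5353501  0.02117851 0.16510367] [5.93238711e-01 8.05007719e-01 4.13431557e-04 5.49841489e-03]
[[[0.15,-0.09,1.17],[0.1,0.1,-0.1],1.0],[[0.15,-0.09,1.17],[0.1,0.1,-0.1],1.0],[[0.15,-0.09,1.17],[0.1,0.1,-0.1],1.0],[[0.15,-0.08,1.17],[0.1,0.1,-0.1],1.0],[[0.15,-0.08,1.17],[0.1,0.1,-0.1],1.0],[[0.14,-0.08,1.17],[0.1,0.1,-0.1],1.0]]
```

View pics/w9.png

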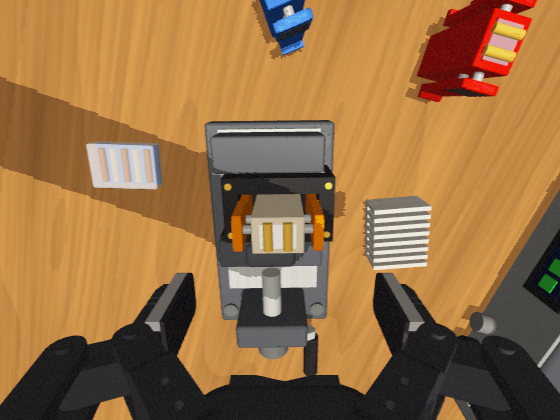

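arm_command([
  [[0.5,-0.3,0.4],[0.3,0.3,-0.2],1],
  [[0.4,-0.2,0.8],[0.3,0.3,-0.2],1],
  [[0,0,1.2],[0,0,0],1],
  [[0,0,1],[0,0,0],1],
  [[0,0,0],[0,0,0],1],
])

```text
t: 11.68
position: [0.5297, 0.025, 0.1322]
orientation: [0.592, 0.806, 0.001, 0.0]
wrist_force: [0.3, 0.1, -0.3]
grip_width: 0.998
```

```bash
python3 -c "from h import *
st=arm.sense();s=arm.snapshot('wrist');cv2.imwrite('pics/w10.png',s['frame'])
print(st['t'],st['position'],st['orientation'])
W=cam(s,st)
print(proj(W,[.529,.0269,.12]))
plan([[.529,.0269,.096]],[4],R1=down(np.radians(17.7)))"
```

```text
11.675 [0.52966517 0.02497694 0.13218969] [5.92385314e-01 8.05653899e-01 1.15793891e-03 3.06753145e-04]
[286.10091845 271.95817845]
[[[0.05,-0.01,0.91],[0.0,-0.0,-0.1],1.0],[[0.06,-0.01,0.91],[0.0,-0.0,-0.1],1.0],[[0.06,-0.01,0.91],[0.0,-0.0,-0.1],1.0],[[0.06,-0.01,0.91],[0.0,-0.0,-0.1],1.0]]
```

View pics/w10.png

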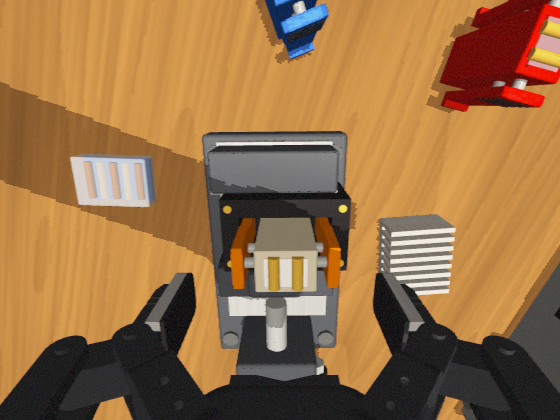

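arm_command([
  [[0.1,0,0.9],[0,0,-0.1],1],
  [[0.1,0,0.9],[0,0,-0.1],1],
  [[0,0,0.9],[0,0,-0.1],1],
  [[0,0,0.7],[0,0,-0.1],1],
  [[0,0,0],[0,0,0],1],
])

```text
t: 12.35
position: [0.5296, 0.0271, 0.0962]
orientation: [0.589, 0.808, 0.001, 0.001]
wrist_force: [1.1, -0.0, 0.4]
grip_width: 1.003
```

```bash
python3 -c "from h import *
st=arm.sense();s=arm.snapshot('wrist');cv2.imwrite('pics/w11.png',s['frame'])
print(st['t'],st['position'],st['orientation'],st['wrist_force'])
plan([[.529,.0269,.096]],[1],R1=down(np.radians(17.7)))"
```

```text
12.35 [0.52964688 0.027146   0.09621102] [5.89278292e-01 8.07928524e-01 1.45329961e-03 6.94787000e-04] [ 1.07018403 -0.01000273  0.39575607]
[[[0.01,-0.09,0.05],[0.2,-0.0,0.1],1.0]]
```

View pics/w11.png

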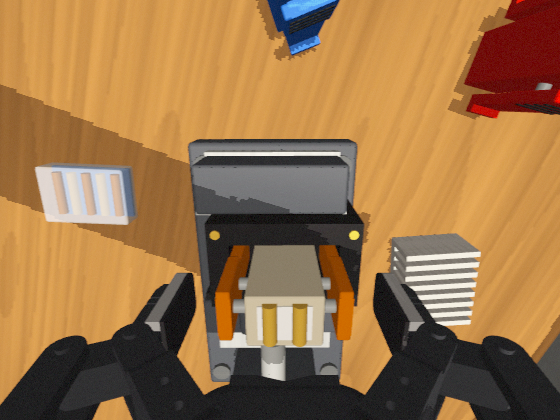

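arm_command([
  [[0,0,0],[0,0,0],0],
  [[0,0,0],[0,0,0],0],
  [[0,0,0],[0,0,0],0],
  [[0,0,0],[0,0,0],0],
  [[0,0,0],[0,0,0],0],
], newtons=50)

```text
t: 13.02
position: [0.5304, 0.0268, 0.0988]
orientation: [0.589, 0.808, 0.003, 0.001]
wrist_force: [-0.3, -0.3, -0.6]
grip_width: 0.433
```

```bash
python3 -c "from h import *
st=arm.sense();s=arm.snapshot('wrist');cv2.imwrite('pics/w12.png',s['frame'])
print(st['t'],st['position'],st['orientation'],st['wrist_force'],st['grip_width'],st['grip_width']*85)"
```

```text
13.025 [0.53042074 0.02675107 0.09883994] [0.58946888 0.80778622 0.00259952 0.00105154] [-0.25461374 -0.27643247 -0.59571199] 0.43261871053130685 36.77259039516108
```

View pics/w12.png

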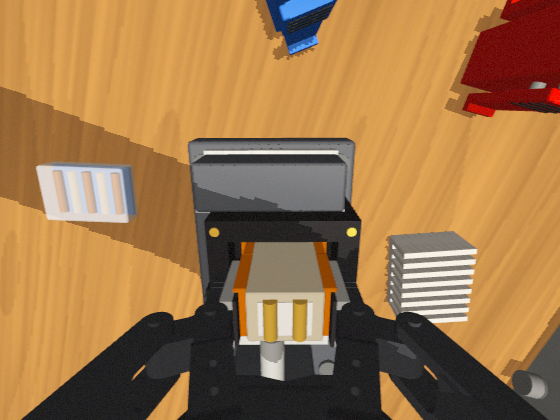

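Both catches are pressed in against the body. I pull up gently.

arm_command([
  [[0,0,-0.4],[0,0,0],0],
  [[0,0,-0.6],[0,0,0],0],
  [[0,0,-0.8],[0,0,0],0],
])

```text
t: 13.45
position: [0.5297, 0.0267, 0.117]
orientation: [0.589, 0.808, 0.002, 0.0]
wrist_force: [0.2, 0.7, -0.9]
grip_width: 0.445
```

```bash
python3 -c "from h import *
st=arm.sense();s=arm.snapshot('side');crop(s['frame'],190,150,340,270,5,'s13.png')
print(st['t'],st['position'],st['wrist_force'],st['grip_width'])"
```

```text
13.45 [0.52973009 0.02672994 0.11698212] [ 0.24931053  0.69166845 -0.85423584] 0.44549140888924565
```

View pics/s13.png

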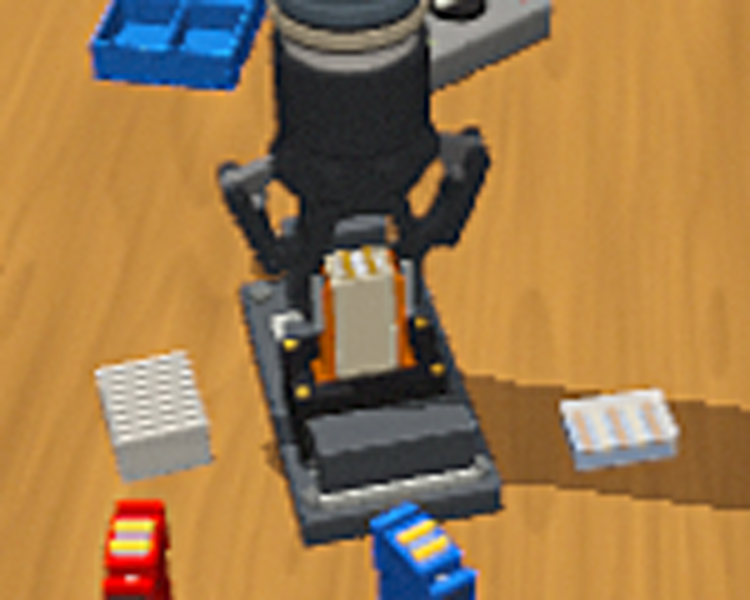

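The cassette is coming up: its top went from about row 280 to 262, and the forces are near zero. I continue.

arm_command([
  [[0,0,-1],[0,0,0],0],
  [[0,0,-1],[0,0,0],0],
  [[0,0,-1],[0,0,0],0],
  [[0,0,-1.2],[0,0,0],0],
  [[0,0,-1.5],[0,0,0],0],
  [[0,0,-1.5],[0,0,0],0],
  [[0,0,-1.5],[0,0,0],0],
  [[0,0,-1],[0,0,0],0],
  [[0,0,0],[0,0,0],0],
])

```text
t: 14.62
position: [0.5306, 0.0263, 0.2237]
orientation: [0.59, 0.808, 0.004, 0.002]
wrist_force: [0.1, -0.1, -1.5]
grip_width: 0.444
```

```bash
python3 -c "from h import *
st=arm.sense();s=arm.snapshot('side');crop(s['frame'],190,130,340,250,5,'s14.png');cv2.imwrite('pics/s14f.png',s['frame'])
print(st['t'],st['position'],st['orientation'],st['wrist_force'],st['grip_width'])
s=arm.snapshot('wrist');cv2.imwrite('pics/w14.png',s['frame'])"
```

```text
14.625 [0.53057473 0.02632959 0.22365147] [0.58954335 0.80772396 0.00400459 0.00214379] [ 0.078637   -0.10211318 -1.47368924] 0.44436442139544335
```

View pics/s14.png

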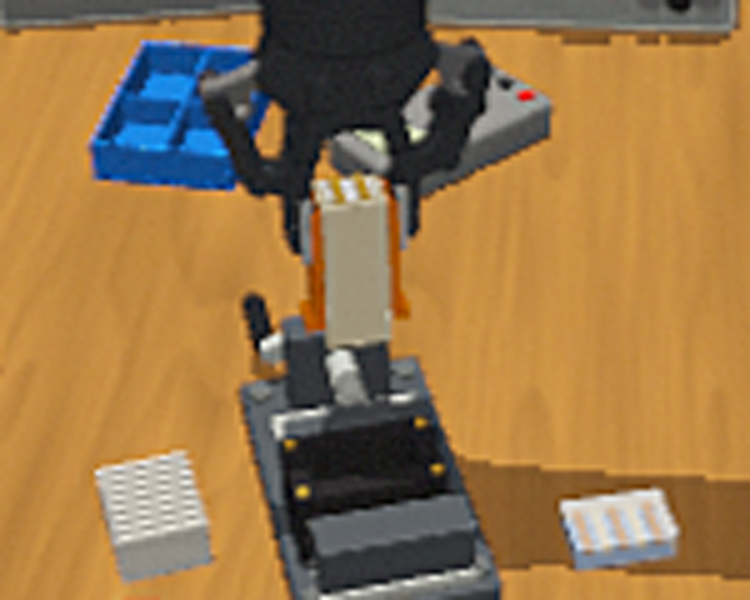

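View pics/w14.png

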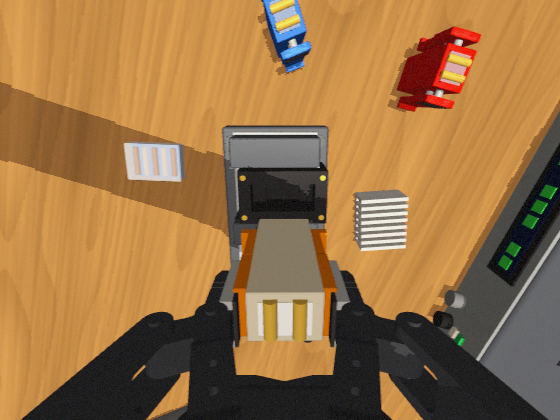

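```bash
python3 -c "from h import *
st=arm.sense();s=arm.snapshot('side');S=cam(s)
print(st['position'],np.degrees(R.from_matrix(R.from_quat(st['orientation']).as_matrix().T@down(np.radians(17.7))).as_rotvec()))
c0=np.array([.5298,.0267,0])+.012*EY
for p in [(327,345),(388,343),(320,204),(388,202)]:
    o,d=ray(S,p[0]/5+190,p[1]/5+130); k=((c0-o)@EY)/(d@EY); print(o+k*d)
"
```

```text
[0.52994999 0.02628916 0.22260473] [ 0.40221775 -0.08084631  0.03987824]
[0.54102347 0.04276431 0.16110677]
[0.51154603 0.03358311 0.15631906]
[0.54062559 0.04264039 0.24622191]
[0.50962893 0.03298601 0.24185825]
```

arm_command([
  [[0,0,0.3],[0.4,0,0],0],
  [[0,0,0],[0,0,0],0],
  [[0,0,0],[0,0,0],0],
])

```text
t: 15.15
position: [0.529, 0.0263, 0.2176]
orientation: [0.59, 0.808, -0.001, -0.002]
wrist_force: [0.6, -0.1, -0.8]
grip_width: 0.439
```

```bash
python3 -c "from h import *
st=arm.sense();s=arm.snapshot('side');S=cam(s)
print(st['t'],st['position'],st['orientation'],st['wrist_force'],st['grip_width'],np.abs(st['qvel']).max())
im=cv2.resize(s['frame'][150:220,220:300],None,fx=8,fy=8,interpolation=cv2.INTER_CUBIC)
zf=st['position'][2]-.0988+.035
D=down(np.radians(17.7)); ex,ey=D[:,1],D[:,0]
for sx in(-1,1):
  for sy in (-1,1):
    for z in(zf,zf+.085):
      p=np.array([st['position'][0],st['position'][1],z])+sx*.016*ex+sy*.012*ey
      u=(proj(S,p)-[220,150]+.5)*8; cv2.circle(im,tuple(int(q) for q in u),4,(0,255,0),1)
print('foot',zf)
cv2.imwrite('pics/s15.png',im)
s=arm.snapshot('top');crop(s['frame'],150,100,350,250,4,'t15.png')
"
```

```text
15.15 [0.52899974 0.02626667 0.21762928] [ 0.58963541  0.80766649 -0.00132372 -0.00178159] [ 0.58897483 -0.08085155 -0.80478765] 0.43885241951885434 0.005877793012088702
foot 0.15382928078421335
```

View pics/s15.png

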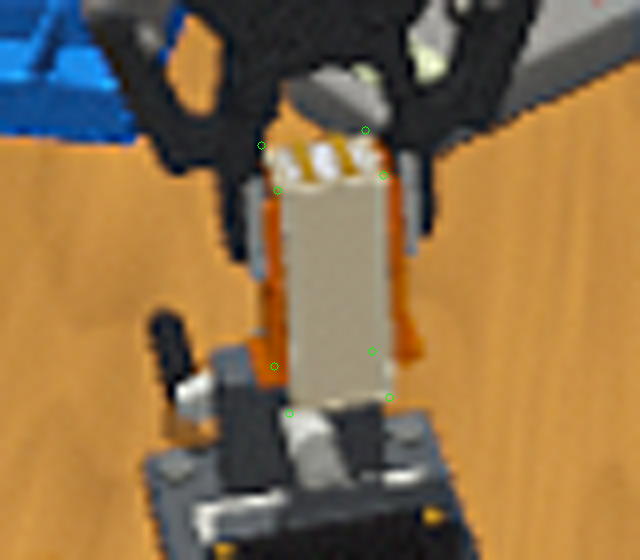

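View pics/t15.png

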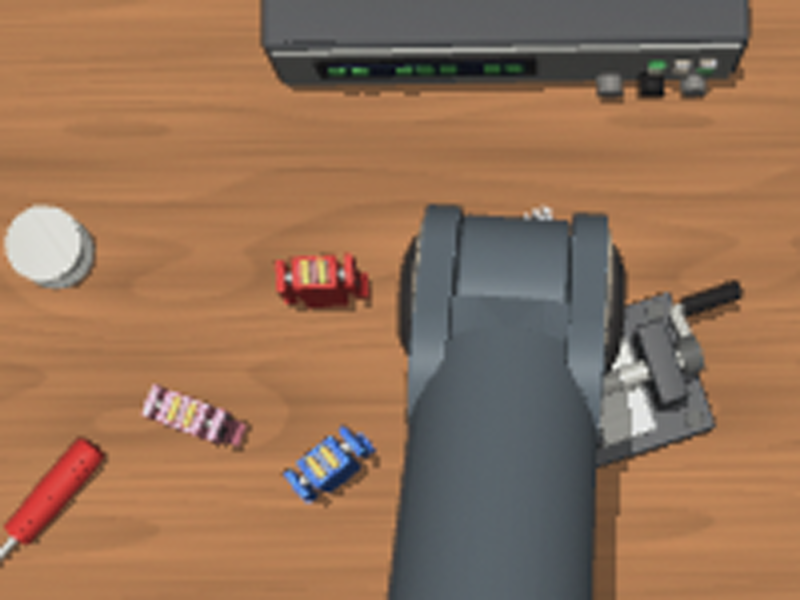

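The overlay of the predicted cassette corners matches the picture within about 1 px. The foot is at about 0.154 m, 79 mm above the block top, and the bystanders are where they were. I hand in.

```bash
python3 -c "from h import *
print(arm.close_job()); st=arm.sense(); print(st['t'],st['position'],st['grip_width'])"
```

```text
the job is handed in; nothing more can be done
None
the job is handed in; nothing more can be done
```

The vise is shut on the fuse block, and the arm is holding the cassette by its pinched catches, upright and clear of the block. I handed the job in at about 15 s; it reported no verdict.

- **Vise:** I cranked to about 4.09 rad. That is roughly 0.5 rad past where the jaw should meet the block, inside the 0.3 to 0.6 range you gave. The wrist picture shows no gap at either jaw, and the block stayed in place during the pull.
- **Cassette:** I pinched the catches at 50 N and pulled straight up, with wrist force readings around 1 N. It is upright to within about 0.5°. Its foot is about 79 mm above the block top by arm position, and the side picture agrees to about 2 mm.
- **Bystanders:** Those visible in the last pictures look unmoved. The heat sink and the fuse tin were last seen in the pictures taken during the lift, in place.

Some checks disagreed or were weak:
- **Jaw overlap:** The jaw position measured in the picture gave 4 to 5 mm of overlap with the block. That is more than the rubber's 2.5 mm, so I trusted the crank angle instead.
- **Gripper opening:** It read 0.44, about 37 mm if linear, rather than the expected 44 mm. The pictures show both catches fully in.
- **Foot corners:** My first hand-read corners in the side picture differed by 5 mm left to right. The later overlay of the predicted corners did not show this.
- **Crank grip:** The handle sleeve appeared to shift about 6 mm in the fingers early in the crank, and I corrected the path for it.

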